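# Seat the throwing bat on the wheel's pins

## Task

The square wooden bat lies askew on top of the two pins of the little potter's wheel. Nudge it sideways with the fingertips, without lifting or carrying it, until both its holes drop over the pins and it lies flat on the wheel head. Leave the jar, bowl, brush and cup around the wheel where they stand, and finish clear of the bat.

Things in the scene. Friction and masses are not known exactly. Their poses are not given: they have to be found in the camera images.
- wheel: the wheel head: a fixed disc (it does not turn), aluminium, 260 mm across, 18 mm thick, its flat top 105 mm above the table, on a white base 270 mm square whose top is 39 mm lower. Origin: centre of the top face; z up. Two steel pins stand at x = +45 and -45 mm, y = 0; a thin dark line on the head runs from each pin out to the rim along +x and -x. It may face any way.
- pin (a point): the root of the pin at wheel x = +45 mm, on the head's top face; axes as the wheel's. Both pins are 9 mm thick with rounded tops and stand 7 mm above the head. At first the bat hides them.
- bat: a square plywood plate 170 x 170 x 12 mm, about 0.25 kg, lying loose on the pin tops, askew (about up to 0.22 rad), 16 to 32 mm off towards wheel +y and up to 20 mm along wheel x, leaning a few degrees. Origin: centre of the underside; z up, x and y along its edges. Seated, it lies on the head, origin at the wheel's; off the pins it rides up to 7 mm higher. It slides at a few newtons.
- bat_hole0 (a point): centre of the upper mouth of the bat's hole at bat x = -45 mm, y = 0. Both round holes go through and are 12.5 mm wide; the other is at x = +45 mm. Either way round fits the pins.
- jar: bystander: a closed glass jar 60 mm across, 85 mm tall, on the table beside the wheel; origin at the centre of its underside
- bowl: bystander: a terracotta bowl 100 mm across, 50 mm tall; origin at the centre of its underside
- brush: bystander: a brush lying on the table along its own x; origin at its underside
- cup: bystander: a white cup 72 mm across, 80 mm tall; origin at the centre of its underside
Mind the look-alikes: they are no part of the job. There is more than one size of the bat; the one meant has the size given above.

How it is judged:
By the outcome, as a careful person would: the job done as asked, in the order asked, and still so for the second after the job is handed in, with the robot touching nothing.
It also fails if it takes over 64 s, if anything falls off the work surface, if the arm or the gripper's body presses on something with over 40 N, if the wrist force passes 120 N, or if a joint passes its speed limit or range.

## Robot

A 7-joint arm with a two-finger parallel gripper is mounted at the origin on the work surface. World frame = base frame: x ahead of the robot, y to its left, z up, the work surface at z = 0. Lengths are in m, angles in rad, forces in N, time in s.
With the tool pointing down it reaches from about 0.4 to 0.9 m from the base axis. Payload 5.5 kg.
Tool frame: the origin (TCP) lies midway between the tips of the shut fingers; the grasp point (between the pads) lies 19 mm behind it; z points along the fingers, y is the line along which they close (so a half turn about z gives the same grasp; the last joint's range is limited). The gripper opens to 92 mm and grips with 3 to 60 N. Pads are 19 mm wide; open, the fingers measure 130 mm over their backs; the gripper's body (75 mm by 190 mm) begins 47 mm behind the grasp point.
Start: joints at [1.514, 0.501, -0.427, 1.55, 0.221, 1.138, -0.21], TCP at [0.204, -0.617, 0.227] pointing down, gripper open.
Joint ranges: [-2.88, 2.88], [-0.31, 2.03], [-1.54, 1.56], [0.2, 2.42], [-1.41, 4.55], [0.19, 2.02], [-2.57, 2.57]. Speed limits (rad/s): [2.57, 2.57, 3.14, 3.14, 3.14, 3.14, 3.14].

## Interface

Orientations are given as [roll, pitch, yaw] about the fixed x, y, z axes, in that order (R = Rz(yaw) Ry(pitch) Rx(roll)).
In Python, from bench import readout, cams, job_done, cut_out gives the robot as it stands.
- The arm moves only by the tool servo_tool, never from a script. Its argument "commands" is a list of rows, each an object with "delta_pos": the shift along the world's x, y, z normalised to -1 to 1, where 1 is 25 cm, a list of three; "dr": the turn, a rotation vector about the world's x, y, z normalised to -1 to 1, where 1 is 1.5 rad, a list of three; "grip": the opening, from 0 (shut) to 1 (fully open). A call has 1 to 10 rows; each row is the pose to reach, as a shift and turn from the pose commanded when the call began; what a row does not reach only later rows make up. A row lasts 1/10 s, in which the tool goes at most 50 mm and 8.59 degrees, less where a joint would pass 70% of its speed; a pose out of reach is approached as far as the arm can. A call with a number of a shift or a turn outside -1 to 1 is refused whole. A call with a gripper value outside its range is refused whole. The fingers move at their own pace and stop on an object; "newtons" is the grip in N (left out, the last holds). Time passes only in rows, so rows that repeat a pose let the fingers close. It gives the time, the measured TCP pose, the force, the opening and the grip force at its end, in the units of the state.
- readout.read_state(): the state, without advancing time (a new reading comes with each control period).
- cams.capture(name): name is "scene" or "top" or "wrist"; returns (picture, depth): 420x560x3 uint8, blue, green, red; 420x560 float32, m along the optical axis (not along the pixel's ray), 0 where there is no reading.
- cams.get_calibration(name): a dict with "mtx" (3x3 intrinsics, pixels), "R" (3x3) and "t" (3): a world point X has camera coordinates R X + t. Camera axes: x right, y down, z forward; pixel columns grow to the right and rows downward; lengths in m; the calibration is good to about 2 mm. The wrist camera is an equidistant fisheye: a pixel r from the principal point sees the ray r / f radians off the axis. A picture is of the moment at which its call begins: read the wrist's pose just before it. get_calibration takes no time and is no camera call; for the wrist camera it gives the pose at the moment of the call.
- job_done(): hands the job in; it is judged then, once.
Trained networks look in the newest picture that a camera, given by its name, has taken for a name from the list of things; names that differ only in an ending like _2 or _b are one class to them, and where a whole thing is asked for, a point or a joint stands for the part that bears it (a point fixed in the world has none). Each returns a list of dicts, best first, with "score" (0 to 1); they miss things now and then, are a little off and sometimes report something else, mostly with a low value. They report only what shows in the picture. A call takes as long as a camera call. They do not tell look-alikes from the thing itself.
- cut_out(name, camera): "mask" (420x560 bool, what is visible of it) and "uv" ([column, row] in pixels, amid what is visible of it).
The state is a dict: "t": time; "joints": joint angles; "qvel": joint speeds; "effort": joint torques, N m; "tcp_pos": TCP position; "ee_rot": TCP orientation; "force": force on the tool from outside, world axes, zero at the start; "moment": the same for the moment, N m; "finger_gap": finger opening in m; "finger_force": force on a finger pad.
Only numpy, scipy, OpenCV 4.12 (cv2) and the standard library are available. Lean on these libraries where they do the work, as an engineer would, in place of code of your own. Each camera call takes 0.05 s, during which the arm holds its last target. There are 200 camera calls.

## Working session

There is one attempt and no reset: what is moved stays moved. The work goes in short steps, Python scripts to look and compute and a tool call to move; the robot and the scene stay as the last step left them, time stands still between calls to the robot, and variables do not carry over. Pictures are saved under pics/ and viewed, at most 10 in all, crops included, and the job is handed in when it is done.

Besides the shell and the picture viewer there is one more tool, called as a command line: name --argument value ..., lists and objects as JSON in quotes. servo_tool: Moves the arm, as the interface text tells. Scaled input: -1 to 1 covers 25 cm each way for a shift and 1.5 rad each way for a turn. Its arguments: {"type":"object","properties":{"commands":{"type":"array"},"newtons":{"type":"number"}},"required":["commands"]}

```bash
mkdir -p pics; ls
cat > h.py <<'E'
import numpy as np, cv2
from bench import readout, cams, job_done, cut_out
def world(c,uv,d):
    k=cams.get_calibration(c); K=np.array(k["mtx"]);R=np.array(k["R"]);t=np.array(k["t"])
    uv=np.asarray(uv,float); p=np.stack([(uv[...,0]-K[0,2])/K[0,0]*d,(uv[...,1]-K[1,2])/K[1,1]*d,d],-1)
    return (p-t)@R
E
python3 - <<'E'
from h import *
s=readout.read_state(); print(s)
ims=[]
for c in("top","scene"):
    im,d=cams.capture(c); cv2.imwrite(f"pics/{c}0.png",im); np.save(f"{c}d0.npy",d)
    for n in("wheel","bat","bat_hole0","jar","bowl","brush","cup"):
        for r in cut_out(n,c)[:3]:
            m=r["mask"]; v,u=np.nonzero(m); ok=d[v,u]>0
            w=world(c,np.stack([u,v],-1)[ok],d[v,u][ok]) if ok.any() else np.zeros((1,3))
            print(c,n,round(r["score"],2),np.round(r["uv"]),m.sum(),np.round(np.median(w,0),3),np.round(np.percentile(w,2,0),3),np.round(np.percentile(w,98,0),3))
E
```

```text
pics
{'t': 0.0, 'joints': array([ 1.5142205 ,  0.5018906 , -0.42677083,  1.5514278 ,  0.22079255,
        1.13830079, -0.21030032]), 'qvel': array([-0.0004848 , -0.00121362, -0.00114073,  0.00143715,  0.00151407,
       -0.0004446 ,  0.00051882]), 'effort': array([ 6.06387516e-05, -5.66594338e+01, -5.81589371e+00, -2.79109812e+01,
       -6.84984983e-02,  3.06533882e-02,  1.89434995e-04]), 'tcp_pos': array([ 0.20406023, -0.61640469,  0.22565899]), 'ee_rot': array([-3.13962109e+00, -7.67492020e-05,  3.19804885e-01]), 'force': array([-0.02950413, -0.07640459,  0.11684143]), 'moment': array([0.00860036, 0.02557343, 0.03965799]), 'finger_force': 0.0, 'finger_gap': 0.09164573902577196}
top wheel 0.81 [292. 207.] 2226 [ 0.544 -0.047  0.106] [ 0.444 -0.18   0.1  ] [0.686 0.016 0.112]
top bat 0.98 [375. 307.] 4959 [ 0.224 -0.342  0.017] [ 0.092 -0.474  0.002] [ 0.358 -0.21   0.023]
top bat 0.79 [323. 200.] 2913 [ 0.573 -0.139  0.123] [ 0.49  -0.223  0.109] [ 0.657 -0.058  0.131]
top bat 0.76 [332. 130.] 1168 [ 0.832 -0.183  0.01 ] [ 0.766 -0.247  0.001] [ 0.896 -0.118  0.016]
top bat_hole0 0
[... 1270 characters left out ...]
  0.011]
scene bat_hole0 0.79 [357. 345.] 2783 [ 0.833 -0.189  0.008] [ 0.769 -0.25   0.002] [ 0.895 -0.121  0.011]
scene bat_hole0 0.68 [ 98. 286.] 7287 [ 0.234 -0.356  0.016] [ 0.098 -0.48   0.003] [ 0.361 -0.215  0.02 ]
scene jar 0.77 [331. 210.] 694 [0.599 0.149 0.056] [0.567 0.137 0.   ] [0.621 0.237 0.087]
scene jar 0.24 [277. 196.] 578 [0.403 0.167 0.016] [0.334 0.084 0.001] [0.458 0.232 0.022]
scene bowl 0.59 [237. 366.] 1913 [ 0.653 -0.356  0.026] [ 0.619 -0.412  0.003] [ 0.709 -0.322  0.051]
scene brush 0.73 [276. 198.] 598 [0.402 0.166 0.017] [0.331 0.082 0.002] [0.458 0.234 0.022]
scene cup 0.78 [148. 334.] 1499 [ 0.47  -0.411  0.053] [ 0.435 -0.443  0.002] [ 0.502 -0.378  0.081]
```

View pics/top0.png

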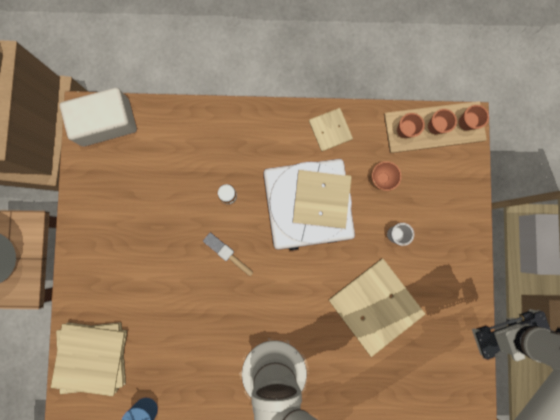

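servo_tool --commands '[{"delta_pos": [0, 0, 0.2], "dr": [0, 0, 0], "grip": 0}, {"delta_pos": [0.15, 0.2, 0.4], "dr": [0, 0, 0], "grip": 0}, {"delta_pos": [0.3, 0.4, 0.6], "dr": [0, 0, 0], "grip": 0}, {"delta_pos": [0.45, 0.6, 0.7], "dr": [0, 0, 0], "grip": 0}, {"delta_pos": [0.6, 0.8, 0.7], "dr": [0, 0, 0], "grip": 0}, {"delta_pos": [0.72, 1, 0.7], "dr": [0, 0, 0], "grip": 0}, {"delta_pos": [0.72, 1, 0.7], "dr": [0, 0, 0], "grip": 0}, {"delta_pos": [0.72, 1, 0.7], "dr": [0, 0, 0], "grip": 0}]'

```text
t: 1.6
tcp_pos: [0.3862, -0.3641, 0.4028]
ee_rot: [3.14, -0.001, 0.322]
force: [0.0, 0.9, 0.2]
finger_gap: 0.0321
finger_force: 0.0
```

servo_tool --commands '[{"delta_pos": [0.15, 0.2, 0], "dr": [0, 0, 0], "grip": 0}, {"delta_pos": [0.3, 0.4, 0], "dr": [0, 0, 0], "grip": 0}, {"delta_pos": [0.45, 0.6, 0], "dr": [0, 0, 0], "grip": 0}, {"delta_pos": [0.6, 0.8, 0], "dr": [0, 0, 0], "grip": 0}, {"delta_pos": [0.72, 1, 0], "dr": [0, 0, 0], "grip": 0}, {"delta_pos": [0.72, 1, 0], "dr": [0, 0, 0], "grip": 0}, {"delta_pos": [0.72, 1, 0], "dr": [0, 0, 0], "grip": 0}]'

```text
t: 2.3
tcp_pos: [0.5667, -0.1089, 0.4022]
ee_rot: [-3.139, -0.003, 0.33]
force: [-0.3, 0.1, -0.2]
finger_gap: 0.0003
finger_force: 0.0
```

Run:
```python
from h import *
k=cams.get_calibration("wrist"); print(k)
im,d=cams.capture("wrist"); cv2.imwrite("pics/w0.png",im); np.save("wd0.npy",d); np.savez("wk0.npz",**{a:np.array(k[a]) for a in("mtx","R","t")})
```

```text
{'mtx': array([[325.1922621 ,   0.        , 278.04695211],
       [  0.        , 325.1922621 , 210.02530182],
       [  0.        ,   0.        ,   1.        ]]), 'R': array([[ 0.32402719, -0.94604223, -0.00323773],
       [-0.90588774, -0.31125688,  0.28720472],
       [-0.27271556, -0.09012912, -0.95786375]]), 't': array([-0.28471587,  0.39264691,  0.7027584 ])}
```

View pics/w0.png

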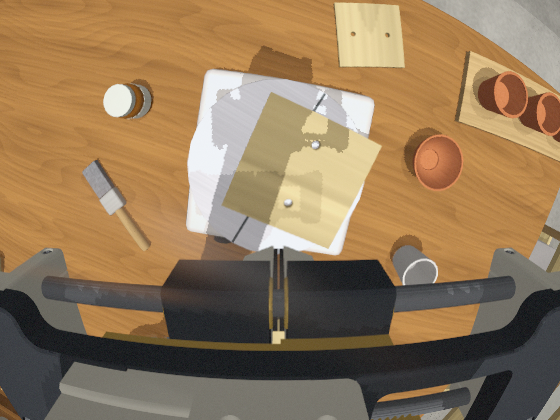

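```bash
cat >> h.py <<'E'
def proj(k,X):
    c=X@np.array(k["R"]).T+np.array(k["t"]); K=np.array(k["mtx"])
    rho=np.hypot(c[...,0],c[...,1]); s=np.arctan2(rho,c[...,2])*K[0,0]/np.maximum(rho,1e-9)
    return np.stack([c[...,0]*s+K[0,2],c[...,1]*s+K[1,2]],-1)
def ortho(k,im,z,x0=.72,y0=.05,s=2000,W=600,H=600): # col->-y,row->-x
    r,c=np.mgrid[:H,:W]; X=np.stack([x0-r/s,y0-c/s,np.full(r.shape,z)],-1)
    p=proj(k,X).astype(np.float32); return cv2.remap(im,p[...,0],p[...,1],cv2.INTER_LINEAR)
E
python3 - <<'E'
from h import *
k=np.load("wk0.npz"); im=cv2.imread("pics/w0.png")
cv2.imwrite("pics/o0.png",ortho(k,im,.105))
# bat plane from wrist depth (camera z)
d=np.load("wd0.npy")
def wr(u,v):
    K=k["mtx"]; a=np.array([(u-K[0,2])/K[0,0],(v-K[1,2])/K[1,1]]);th=np.hypot(*a)
    D=d[v,u]; ray=np.array([*(a/th*np.tan(th)),1])*D
    return (ray-k["t"])@k["R"]
for uv in [(271,100),(374,148),(331,240),(230,202),(300,170)]: print(uv,np.round(wr(*uv),4))
for n in("bat_hole0","bat"):
    for r in cut_out(n,"wrist")[:3]: print(n,r["score"],r["uv"],r["mask"].sum())
E
```

```text
(271, 100) [ 0.6555 -0.0671  0.1262]
(374, 148) [ 0.6428 -0.2228  0.1173]
(331, 240) [ 0.4955 -0.2143  0.1175]
(230, 202) [ 0.5051 -0.0575  0.1246]
(300, 170) [ 0.5787 -0.1348  0.1223]
bat_hole0 0.9 [301.2, 174.7] 14511
bat_hole0 0.84 [365.4, 34.8] 4214
bat_hole0 0.62 [279.0, 333.7] 131
bat 0.93 [369.4, 35.8] 4228
bat 0.58 [279.5, 337.0] 115
bat 0.56 [299.4, 172.9] 14289
```

View pics/o0.png

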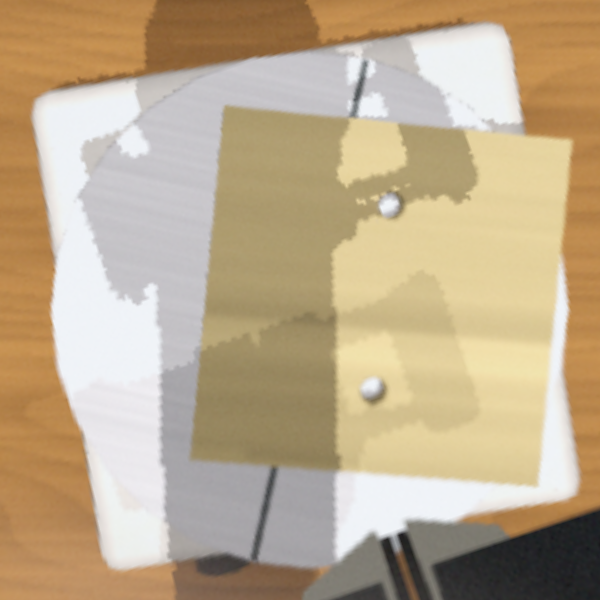

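```bash
cat >> h.py <<'E'
Wc=np.array([.565,-.105]); th=np.arctan2(.219,-.976); WX=np.array([np.cos(th),np.sin(th)]); WY=np.array([-WX[1],WX[0]])
def ray_plane(k,uv,n,p0):
    K=np.array(k["mtx"]);R=np.array(k["R"]);t=np.array(k["t"])
    a=np.array([(uv[0]-K[0,2])/K[0,0],(uv[1]-K[1,2])/K[1,1]]);q=np.hypot(*a)
    r=np.array([*(a/q*np.sin(q)),np.cos(q)])@R; c=-t@R
    return c+r*((p0-c)@n)/(r@n)
def wf(p): v=np.asarray(p)[:2]-Wc; return np.round(1000*np.array([v@WX,v@WY]),1)
E
python3 - <<'E'
from h import *
k=np.load("wk0.npz")
P=np.array([[.6555,-.0671,.1262],[.6428,-.2228,.1173],[.4955,-.2143,.1175],[.5051,-.0575,.1246],[.5787,-.1348,.1223]])
A=np.c_[P[:,:2],np.ones(5)]; a=np.linalg.lstsq(A,P[:,2],rcond=None)[0]; n=np.array([-a[0],-a[1],1]);p0=np.array([0,0,a[2]])
# ortho px -> image px
def o(c,r): return proj(k,np.array([.72-r/2000,.05-c/2000,.105]))
print(a,"wheel yaw",th)
for nme,c,r in[("c",224,105),("c",572,140),("c",539,486),("c",192,460),("h",390,205),("h",372,388)]:
    q=ray_plane(k,o(c,r),n,p0); print(nme,np.round(q,4),"wheel frame mm",wf(q))
E
```

```text
[0.00792732 0.05072891 0.1240842 ] wheel yaw 2.9208634200216035
c [ 0.6662 -0.063   0.1262] wheel frame mm [-89.6 -63.1]
c [ 0.6497 -0.2318  0.1175] wheel frame mm [-110.4  105.2]
c [ 0.4813 -0.2159  0.1169] wheel frame mm [ 57.4 126.6]
c [ 0.4968 -0.0477  0.1256] wheel frame mm [ 79.1 -41. ]
h [ 0.6183 -0.1427  0.1217] wheel frame mm [-60.3  25.2]
h [ 0.5301 -0.1341  0.1215] wheel frame mm [27.7 36. ]
```

Run:
```python
from h import *
s=readout.read_state(); print(s['t'],s['tcp_pos'],s['ee_rot'],s['qvel'])
k=cams.get_calibration("wrist"); print(-np.array(k["R"]).T@np.array(k["t"]))
```

```text
2.45 [ 0.56434259 -0.11672952  0.40155366] [3.14149812e+00 5.37585001e-04 3.21543331e-01] [ 0.04038264 -0.00830834  0.03284959  0.00462415  0.00562833  0.00298344
  0.00235333]
[ 0.63792729 -0.09165371  0.55857873]
```

servo_tool --commands '[{"delta_pos": [0.1, -0.04, -0.15], "dr": [0, 0, -0.09], "grip": 1}, {"delta_pos": [0.2, -0.08, -0.3], "dr": [0, 0, -0.18], "grip": 1}, {"delta_pos": [0.3, -0.12, -0.45], "dr": [0, 0, -0.27], "grip": 1}, {"delta_pos": [0.4, -0.16, -0.6], "dr": [0, 0, -0.36], "grip": 1}, {"delta_pos": [0.464, -0.184, -0.75], "dr": [0, 0, -0.36], "grip": 1}, {"delta_pos": [0.464, -0.184, -0.85], "dr": [0, 0, -0.36], "grip": 1}, {"delta_pos": [0.464, -0.184, -0.85], "dr": [0, 0, -0.36], "grip": 1}, {"delta_pos": [0.464, -0.184, -0.85], "dr": [0, 0, -0.36], "grip": 1}]'

```text
t: 3.25
tcp_pos: [0.6796, -0.1653, 0.1895]
ee_rot: [3.141, 0.001, -0.223]
force: [0.4, 0.1, 1.5]
finger_gap: 0.0599
finger_force: 0.0
```

Run:
```python
from h import *
k=cams.get_calibration("wrist"); im,d=cams.capture("wrist"); cv2.imwrite("pics/w1.png",im)
s=readout.read_state(); print(s['t'],s['tcp_pos'],s['ee_rot'],s['finger_gap'],wf(s['tcp_pos']))
```

```text
3.3 [ 0.68062798 -0.16470637  0.19106182] [ 3.14107023e+00 -2.05310224e-03 -2.22096772e-01] 0.0638035285449434 [-125.9   32.9]
```

View pics/w1.png

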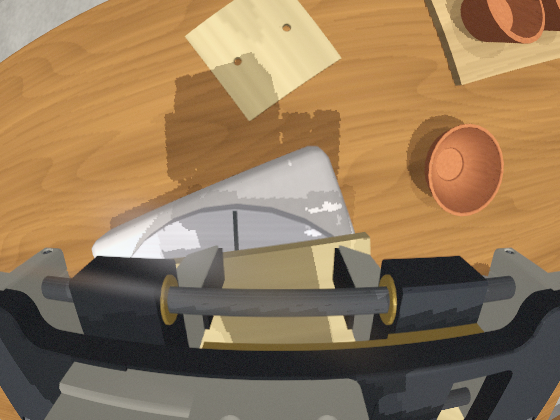

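servo_tool --commands '[{"delta_pos": [0, 0, 0], "dr": [0, 0, 0], "grip": 1}, {"delta_pos": [0, 0, 0], "dr": [0, 0, 0], "grip": 1}, {"delta_pos": [0, 0, 0], "dr": [0, 0, 0], "grip": 1}, {"delta_pos": [0, 0, -0.1], "dr": [0, 0, 0], "grip": 1}, {"delta_pos": [0, 0, -0.2], "dr": [0, 0, 0], "grip": 1}, {"delta_pos": [0, 0, -0.26], "dr": [0, 0, 0], "grip": 1}, {"delta_pos": [0, 0, -0.3], "dr": [0, 0, 0], "grip": 1}, {"delta_pos": [0, 0, -0.32], "dr": [0, 0, 0], "grip": 1}, {"delta_pos": [0, 0, -0.32], "dr": [0, 0, 0], "grip": 1}]'

```text
t: 4.2
tcp_pos: [0.6804, -0.163, 0.109]
ee_rot: [-3.141, 0.0, -0.22]
force: [-0.9, 0.8, -0.6]
finger_gap: 0.0917
finger_force: 0.0
```

servo_tool --commands '[{"delta_pos": [-0.02, 0.004, 0], "dr": [0, 0, 0], "grip": 1}, {"delta_pos": [-0.04, 0.009, 0], "dr": [0, 0, 0], "grip": 1}, {"delta_pos": [-0.055, 0.012, 0], "dr": [0, 0, 0], "grip": 1}, {"delta_pos": [-0.07, 0.016, 0], "dr": [0, 0, 0], "grip": 1}, {"delta_pos": [-0.08, 0.018, 0], "dr": [0, 0, 0], "grip": 1}, {"delta_pos": [-0.09, 0.02, 0], "dr": [0, 0, 0], "grip": 1}, {"delta_pos": [-0.1, 0.022, 0], "dr": [0, 0, 0], "grip": 1}, {"delta_pos": [-0.11, 0.025, 0], "dr": [0, 0, 0], "grip": 1}, {"delta_pos": [-0.118, 0.027, 0], "dr": [0, 0, 0], "grip": 1}, {"delta_pos": [-0.118, 0.027, 0], "dr": [0, 0, 0], "grip": 1}]'

```text
t: 5.2
tcp_pos: [0.6505, -0.156, 0.1092]
ee_rot: [-3.141, 0.001, -0.22]
force: [0.9, -1.4, 1.5]
finger_gap: 0.0917
finger_force: 0.3
```

servo_tool --commands '[{"delta_pos": [0.04, -0.009, 0], "dr": [0, 0, 0], "grip": 1}, {"delta_pos": [0.06, -0.013, 0.15], "dr": [0, 0, 0], "grip": 1}, {"delta_pos": [0.04, -0.05, 0.35], "dr": [0, 0, 0.1], "grip": 1}, {"delta_pos": [-0.05, -0.1, 0.5], "dr": [0, 0, 0.2], "grip": 1}, {"delta_pos": [-0.15, -0.15, 0.6], "dr": [0, 0, 0.3], "grip": 1}, {"delta_pos": [-0.25, -0.2, 0.6], "dr": [0, 0, 0.4], "grip": 1}, {"delta_pos": [-0.35, -0.26, 0.6], "dr": [0, 0, 0.5], "grip": 1}, {"delta_pos": [-0.4, -0.3, 0.6], "dr": [0, 0, 0.6], "grip": 1}, {"delta_pos": [-0.462, -0.324, 0.6], "dr": [0, 0, 0.7], "grip": 1}, {"delta_pos": [-0.462, -0.324, 0.6], "dr": [0, 0, 0.8], "grip": 1}]'

```text
t: 6.2
tcp_pos: [0.5334, -0.2394, 0.2589]
ee_rot: [-3.14, 0.002, 0.983]
force: [-0.8, -0.2, 0.2]
finger_gap: 0.0919
finger_force: 0.0
```

servo_tool --commands '[{"delta_pos": [0, 0, 0], "dr": [0, 0, 0.1], "grip": 1}, {"delta_pos": [0, 0, 0], "dr": [0, 0, 0.2], "grip": 1}, {"delta_pos": [0, 0, 0], "dr": [0, 0, 0.247], "grip": 1}, {"delta_pos": [0, 0, 0], "dr": [0, 0, 0.247], "grip": 1}, {"delta_pos": [0, 0, 0], "dr": [0, 0, 0.247], "grip": 1}]'

```text
t: 6.7
tcp_pos: [0.5355, -0.2373, 0.2591]
ee_rot: [-3.141, -0.001, 1.348]
force: [-0.1, 1.5, -0.4]
finger_gap: 0.0923
finger_force: 0.0
```

Run:
```python
from h import *
k=cams.get_calibration("wrist"); im,d=cams.capture("wrist"); cv2.imwrite("pics/w2.png",im);np.save("wd2.npy",d); np.savez("wk2.npz",**{a:np.array(k[a]) for a in("mtx","R","t")})
s=readout.read_state(); print(s['t'],s['tcp_pos'],s['ee_rot'],s['joints'],wf(s['tcp_pos']))
cv2.imwrite("pics/o2.png",ortho(k,im,.105))
```

```text
6.75 [ 0.5355189  -0.23733405  0.25909501] [-3.14130421e+00 -5.02481517e-04  1.34829427e+00] [ 1.10275871  0.4986211  -0.9922181   1.6691965   0.44039161  1.21711421
 -0.2130011 ] [ -0.2 135.6]
```

View pics/o2.png

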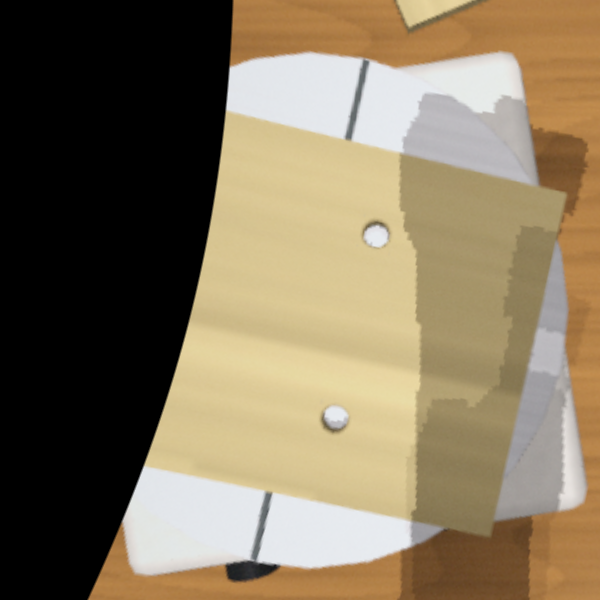

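```bash
cat >> h.py <<'E'
def an(tag,pts,fit): # pts ortho px(z=.105); fit: ortho px for plane
    k=dict(np.load(f"wk{tag}.npz")); d=np.load(f"wd{tag}.npy"); P=[]
    o=lambda c,r: proj(k,np.array([.72-r/2000,.05-c/2000,.105]))
    for c,r in fit:
        u,v=np.round(o(c,r)).astype(int); K=k["mtx"]; a=np.array([(u-K[0,2])/K[0,0],(v-K[1,2])/K[1,1]]);q=np.hypot(*a)
        P.append((np.array([*(a/q*np.tan(q)),1])*np.median(d[v-1:v+2,u-1:u+2])-k["t"])@k["R"])
    P=np.array(P); a=np.linalg.lstsq(np.c_[P[:,:2],np.ones(len(P))],P[:,2],rcond=None)[0]
    print("tilt",a[:2],"z",P[:,2].round(4)); n=np.array([-a[0],-a[1],1])
    for c,r in pts: q=ray_plane(k,o(c,r),n,np.array([0,0,a[2]])); print(np.round(q,4),wf(q))
E
python3 - <<'E'
from h import *
an("2",[(376,235),(335,418),(567,193),(492,537)],[(260,140),(540,220),(470,510),(200,450),(390,320)])
E
```

```text
tilt [0.01084233 0.0630741 ] z [0.1251 0.1163 0.117  0.1252 0.1205]
[ 0.5999 -0.1392  0.1212] [-41.5  25.7]
[ 0.5132 -0.1198  0.1215] [47.3 25.8]
[ 0.6211 -0.231   0.1156] [-82.3 110.7]
[ 0.4551 -0.1947  0.1161] [ 87.6 111.6]
```

servo_tool --commands '[{"delta_pos": [0, 0, -0.15], "dr": [0, 0, 0], "grip": 1}, {"delta_pos": [0, 0, -0.3], "dr": [0, 0, 0], "grip": 1}, {"delta_pos": [0, 0, -0.45], "dr": [0, 0, 0], "grip": 1}, {"delta_pos": [0, 0, -0.55], "dr": [0, 0, 0], "grip": 1}, {"delta_pos": [0, 0, -0.6], "dr": [0, 0, 0], "grip": 1}, {"delta_pos": [0, 0, -0.602], "dr": [0, 0, 0], "grip": 1}, {"delta_pos": [0.0088, 0.039, -0.602], "dr": [0, 0, 0], "grip": 1}, {"delta_pos": [0.0132, 0.0585, -0.602], "dr": [0, 0, 0], "grip": 1}, {"delta_pos": [0.0154, 0.068, -0.602], "dr": [0, 0, 0], "grip": 1}, {"delta_pos": [0.0176, 0.078, -0.602], "dr": [0, 0, 0], "grip": 1}]'

```text
t: 7.75
tcp_pos: [0.5406, -0.2183, 0.11]
ee_rot: [3.14, 0.002, 1.35]
force: [-0.9, -1.9, 1.4]
finger_gap: 0.0916
finger_force: 1.0
```

servo_tool --commands '[{"delta_pos": [0.0022, 0.01, 0], "dr": [0, 0, 0], "grip": 1}, {"delta_pos": [0.0044, 0.02, 0], "dr": [0, 0, 0], "grip": 1}, {"delta_pos": [0.0066, 0.03, 0], "dr": [0, 0, 0], "grip": 1}, {"delta_pos": [0.0088, 0.039, 0], "dr": [0, 0, 0], "grip": 1}, {"delta_pos": [0.011, 0.049, 0], "dr": [0, 0, 0], "grip": 1}, {"delta_pos": [0.0132, 0.0585, 0], "dr": [0, 0, 0], "grip": 1}, {"delta_pos": [0.0154, 0.068, 0], "dr": [0, 0, 0], "grip": 1}, {"delta_pos": [0.0176, 0.078, 0], "dr": [0, 0, 0], "grip": 1}, {"delta_pos": [0.0176, 0.078, 0], "dr": [0, 0, 0], "grip": 1}]'

```text
t: 8.65
tcp_pos: [0.5442, -0.1972, 0.1086]
ee_rot: [-3.141, -0.001, 1.351]
force: [0.3, 0.7, 0.1]
finger_gap: 0.092
finger_force: 0.0
```

```bash
cat >> h.py <<'E'
def shot(tag):
    k=cams.get_calibration("wrist"); im,d=cams.capture("wrist"); cv2.imwrite(f"pics/w{tag}.png",im);np.save(f"wd{tag}.npy",d); np.savez(f"wk{tag}.npz",**{a:np.array(k[a]) for a in("mtx","R","t")})
    s=readout.read_state(); print(s['t'],s['tcp_pos'],s['ee_rot'],s['force'],wf(s['tcp_pos']))
    cv2.imwrite(f"pics/o{tag}.png",ortho(k,im,.105))
E
python3 -c "from h import *; shot('3')"
```

```text
8.7 [ 0.54417974 -0.19744552  0.10858561] [-3.14128796e+00 -7.56241582e-04  1.35118573e+00] [ 0.04649865 -0.38656028  0.09303497] [ 0.1 94.8]
```

View pics/o3.png

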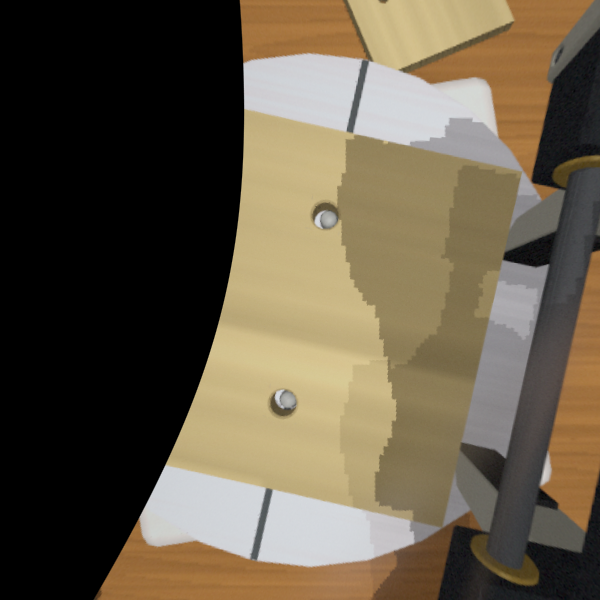

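Run:
```python
from h import *
an("3",[(325,215),(284,402),(520,173),(442,526)],[(270,140),(500,200),(430,500),(200,450),(330,310)])
k=dict(np.load("wk3.npz"))
for c,r in[(328,219),(288,400)]:
    q=ray_plane(k,proj(k,np.array([.72-r/2000,.05-c/2000,.105])),np.array([0,0,1.]),np.array([0,0,.1115])); print(q,wf(q))
im=cv2.imread("pics/w3.png")
for n,x in((0,np.array([.7,0,0])),):
    pass
o=[proj(k,np.array([.72-r/2000,.05-c/2000,.105])) for c,r in((325,215),(284,402))]; print(o)
a=[cv2.resize(im[int(v)-20:int(v)+20,int(u)-20:int(u)+20],(390,390),interpolation=cv2.INTER_CUBIC) for u,v in o]
cv2.imwrite("pics/c3.png",np.hstack(a))
```

```text
tilt [ 0.00030208 -0.00016965] z [0.116  0.1161 0.116  0.116  0.116 ]
[ 0.6089 -0.1131  0.116 ] [-44.6  -1.8]
[ 0.5218 -0.094   0.116 ] [44.5 -1.3]
[ 0.6285 -0.2039  0.1161] [-83.6  82.6]
[ 0.4641 -0.1676  0.116 ] [84.8 83.1]
[ 0.60848135 -0.11427072  0.1115    ] [-44.5  -0.5]
[ 0.52164152 -0.09507959  0.1115    ] [44.5 -0.2]
[array([376.64341062,  79.89555033]), array([184.4044937 ,  80.28956809])]
```

View pics/c3.png

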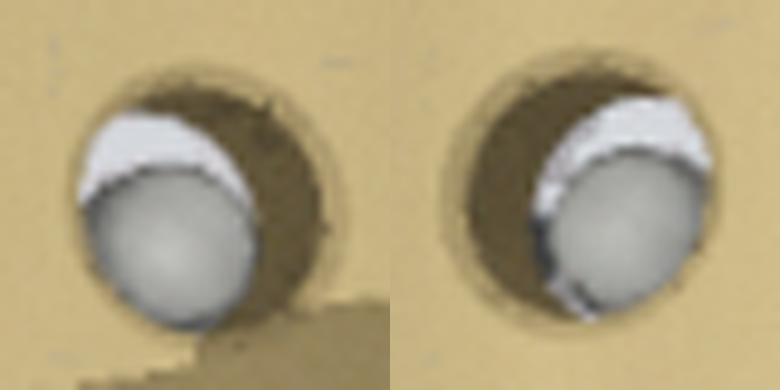

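Both pins show inside the holes, and the bat lies flat with its top at 0.116 m. It is seated, so I'm retreating.

servo_tool --commands '[{"delta_pos": [-0.018, -0.08, 0], "dr": [0, 0, 0], "grip": 1}, {"delta_pos": [-0.03, -0.14, 0.05], "dr": [0, 0, 0], "grip": 1}, {"delta_pos": [-0.03, -0.16, 0.25], "dr": [0, 0, 0], "grip": 1}, {"delta_pos": [-0.03, -0.16, 0.45], "dr": [0, 0, 0], "grip": 1}, {"delta_pos": [-0.03, -0.16, 0.6], "dr": [0, 0, 0], "grip": 1}, {"delta_pos": [-0.03, -0.16, 0.6], "dr": [0, 0, 0], "grip": 1}, {"delta_pos": [-0.03, -0.16, 0.6], "dr": [0, 0, 0], "grip": 1}, {"delta_pos": [-0.03, -0.16, 0.6], "dr": [0, 0, 0], "grip": 1}]'

```text
t: 9.5
tcp_pos: [0.5357, -0.2382, 0.2574]
ee_rot: [-3.139, -0.0, 1.35]
force: [-0.5, -0.3, -0.5]
finger_gap: 0.0919
finger_force: 0.0
```

Run:
```python
from h import *
shot('4')
an("4",[],[(270,140),(500,200),(430,500),(200,450),(330,310)])
im,d=cams.capture("top")
for n in("jar","bowl","brush","cup"):
    for r in cut_out(n,"top")[:1]: print(n,r["uv"])
```

```text
9.55 [ 0.53560432 -0.23809901  0.25711147] [-3.13890796e+00 -5.60612704e-04  1.35040892e+00] [ 0.27211657 -0.7847576   0.17630934] [ -0.5 136.3]
tilt [-0.00090981  0.00594996] z [0.1158 0.1157 0.1155 0.1167 0.1161]
jar [227.5, 195.5]
brush [222.1, 251.1]
cup [224.9, 253.2]
```

```bash
python3 -c "from bench import job_done; print(job_done())"
```

```text
the job is handed in; nothing more can be done
None
```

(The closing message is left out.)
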